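# Snap a protective cover onto the carver's vice jaw and keep it pressed

### The job

Pick up the loose orange jaw cover from the bench, lay it over the bare steel jaw of the vice (centred and square along the jaw, legs either side, like the cover already fitted on the other jaw) and press it down until it snaps past the brass catches. Keep pressing it firmly down so that the rubber strip under it stays squeezed, and finish like that: still holding or pushing the cover, without letting go. Do not disturb the wax jar, the chisel or the carved bird.

Things in the scene. Friction and masses are not known exactly. Their poses are not given: they have to be found in the camera images.
- cover: Loose orange plastic jaw cover, about 180 g: an inverted U channel standing on its two legs, 90 mm long along its y, 44 mm wide along its x. Origin: centre of its underside, level with the leg ends; z up. Its roof lies 40 (underside) to 45 mm (top) above the origin. Symmetric: a half turn makes no difference.
- rib_top (a point): Centre of the top of the grip rib on the loose cover's roof, 75 mm above the cover's origin. The rib is 16 mm wide (cover's x), 50 mm long (y), 30 mm tall: pinch it across x from above, fingertips just over the roof, or push on it.
- foot (a point): Point inside the loose cover midway between the two snap ridges, 9 mm above its origin. The gap between the ridges is 24 mm here, flaring to 36 mm at the very bottom as a lead-in; above the ridges the walls are 32 mm apart.
- vise: Green vice bolted to the bench. Origin on the bench right under the middle of the bare (rear) jaw; y runs along that jaw, -x points to the second jaw and the screw handle; z up. The bare jaw is an upright steel plate 18 mm thick (x), 100 mm long (y), its edge 100 mm above the bench. The base reaches 65 mm to +x, the handle 190 mm to -x; 146 mm wide at most.
- jaw_top (a point): Middle of the top of the black rubber strip (unsqueezed, 16 mm wide) that lies on the bare jaw's edge; 110 mm above the bench.
- catches (a point): Midway between the two brass spring rollers of the bare jaw, 85 mm above the bench. One lies along the middle of each face: 54 mm long, 10 mm in diameter, sticking out 5.5 mm, springing inward when pressed.
- front_cover (a point): Top centre of the rib of the identical cover already fitted, fixed, on the second jaw, 139 mm above the bench and 125 mm from the bare jaw.
- strip (a joint): How far the rubber strip is squeezed, m: 0 free, 0.006 hard stop, 1.5 N per mm. As the cover goes down, its ridges meet the rollers with its origin 81 mm above the bench, resistance grows to about 12 N near 76 mm, then suddenly drops (snap); the roof meets the strip at 70 mm; at 64 mm it is fully squeezed. Let go, it stays clipped at about 69 mm.
- tin: Amber glass wax jar with a brass lid, 52 mm in diameter, 45 mm tall, standing loose on the bench; origin under its centre. Leave it alone.
- chisel: Carving chisel lying loose on the bench, 234 mm long along its x, wooden handle at -x 26 mm wide and 24 mm high; origin on the bench below the ferrule, near mid length. Leave it alone.
- bird: Carved limewood bird on a dark base 90 x 50 mm, about 92 mm tall and 150 mm long; origin under the base's centre. Leave it alone.
Not all that is in view belongs to the job. There is more than one size of the cover; the one meant has the size given above.

How it is judged:
By the outcome, as a careful person would: the job done as asked, in the order asked, and still so for the second after the job is handed in, while the arm keeps its last pose, push and grip.
It also fails if it takes over 48 s, if anything falls off the work surface, if the arm or the gripper's body presses on something with over 40 N, if the wrist force passes 120 N, or if a joint passes its speed limit or range.

### The arm

A 7-joint arm with a two-finger parallel gripper is mounted at the origin on the work surface. World frame = base frame: x ahead of the robot, y to its left, z up, the work surface at z = 0. Lengths are in m, angles in rad, forces in N, time in s.
With the tool pointing down it reaches from about 0.4 to 0.85 m from the base axis. Payload 10.4 kg.
Tool frame: the origin (TCP) lies midway between the tips of the shut fingers; the grasp point (between the pads) lies 19 mm behind it (r.grasp_offset is the distance from the TCP to the grasp point, in m); z points along the fingers, y is the line along which they close (so a half turn about z gives the same grasp; the last joint's range is limited). The gripper opens to 87 mm and grips with 3 to 60 N. Pads are 19 mm wide; open, the fingers measure 117 mm over their backs; the gripper's body (75 mm by 190 mm) begins 51 mm behind the grasp point.
Start: joints at [-1.155, 0.332, -0.065, 1.46, 0.022, 1.35, -0.088], TCP at [0.266, 0.566, 0.223] pointing down, gripper open.
Joint ranges: [-2.6, 2.6], [-0.5, 2.12], [-1.47, 1.34], [0.16, 2.42], [-1.27, 4.41], [0.06, 2.06], [-2.6, 2.6]. Speed limits (rad/s): [2.22, 2.22, 2.79, 2.79, 3.14, 3.14, 3.14].

### API

Orientations are given as a unit quaternion [x, y, z, w].
In Python, from bench import r gives the robot as it stands.
- The arm moves only by the tool drive_tool, never from a script. Its argument "moves" is a list that holds one entry, the list of rows, each a list of 7 numbers: the shift along the tool's x, y, z in m, then the turn, a rotation vector about the tool's x, y, z in rad, then the opening, from 0 (shut) to 1 (fully open). In form: [[[tx, ty, tz, ax, ay, az, jaw], ...]]. A call has 1 to 10 rows; each row shifts and turns the commanded pose from where the row before left it, along the tool's axes as they then stand; what a row does not reach is not made up. A row lasts 1/10 s, in which the tool goes at most 50 mm and 8.59 degrees, less where a joint would pass 70% of its speed; a pose out of reach is approached as far as the arm can. A call is refused whole if a number of a shift passes 0.05 or a number of a turn 0.15, either way. A call with a gripper value outside its range is refused whole. The fingers move at their own pace and stop on an object; "squeeze" is the grip in N (left out, the last holds). Time passes only in rows, so rows that do not move let the fingers close. It gives the time, the measured TCP pose, the force, the opening and the grip force at its end, in the units of the state.
- r.read_state(): the state, without advancing time (a new reading comes with each control period).
- r.camera(name): name is "scene" or "top"; returns the picture (420x560x3 uint8, red, green, blue); there is no depth.
- r.camera_info(name): a dict with "mtx" (3x3 intrinsics, pixels), "rvec" (rotation vector, rad) and "tvec" (3), from world to camera coordinates, as OpenCV has them. Camera axes: x right, y down, z forward; pixel columns grow to the right and rows downward; lengths in m; the calibration is good to about 2 mm. A picture is of the moment at which its call begins. camera_info takes no time and is no camera call.
- r.close_job(): hands the job in; it is judged then, once.
Trained networks look in the newest picture that a camera, given by its name, has taken for a name from the list of things; names that differ only in an ending like _2 or _b are one class to them, and where a whole thing is asked for, a point or a joint stands for the part that bears it (a point fixed in the world has none). Each returns a list of dicts, best first, with "conf" (0 to 1); they miss things now and then, are a little off and sometimes report something else, mostly with a low value. They report only what shows in the picture. A call takes as long as a camera call. They do not tell look-alikes from the thing itself.
- r.find_in(camera, query): "bbox" ([left, top, right, bottom] in pixels, round what is visible of it).
- r.place_of(camera, query): "at" ([column, row] in pixels: a listed point, or the origin of a listed thing).
The state is a dict: "time": time; "joint_positions": joint angles; "joint_vel": joint speeds; "joint_torque": joint torques, N m; "ee_pos": TCP position; "eef_rot": TCP orientation; "ft_force": force on the tool from outside, world axes, zero at the start; "torque": the same for the moment, N m; "width": finger opening in m; "grip_force": force on a finger pad.
Only numpy, scipy, OpenCV 4.12 (cv2) and the standard library are available. Lean on these libraries where they do the work, as an engineer would, in place of code of your own. Each camera call takes 0.05 s, during which the arm holds its last target. There are 200 camera calls.

## Working session

There is one attempt and no reset: what is moved stays moved. The work goes in short steps, Python scripts to look and compute and a tool call to move; the robot and the scene stay as the last step left them, time stands still between calls to the robot, and variables do not carry over. Pictures are saved under pics/ and viewed, at most 10 in all, crops included, and the job is handed in when it is done.

Besides the shell and the picture viewer there is one more tool, called after ">>>" as name(argument=value, ...) on one line, values as JSON. drive_tool: Moves the arm, as the interface text tells. Its arguments: {"type":"object","properties":{"moves":{"type":"array"},"squeeze":{"type":"number"}},"required":["moves"]}

```bash
mkdir -p pics; cat > h.py <<'E'
import numpy as np, cv2, json
from bench import r
def ray(cam,px):
    c=r.camera_info(cam); R=cv2.Rodrigues(np.array(c["rvec"],float))[0]; t=np.array(c["tvec"],float).ravel()
    d=R.T@np.linalg.solve(np.array(c["mtx"],float),np.array([px[0],px[1],1.])); return -R.T@t,d
def at_z(cam,px,z):
    o,d=ray(cam,px); return o+d*(z-o[2])/d[2]
def proj(cam,P):
    c=r.camera_info(cam); return cv2.projectPoints(np.array(P,float).reshape(-1,3),np.array(c["rvec"],float),np.array(c["tvec"],float),np.array(c["mtx"],float),None)[0].reshape(-1,2)
def tri(p1,p2):
    A=[];b=[]
    for cam,p in (("scene",p1),("top",p2)):
        o,d=ray(cam,p); d/=np.linalg.norm(d); M=np.eye(3)-np.outer(d,d); A.append(M); b.append(M@o)
    return np.linalg.lstsq(np.vstack(A),np.hstack(b),rcond=None)[0]
E
python3 - <<'E'
from h import *
a=r.camera("scene");b=r.camera("top")
cv2.imwrite("pics/s0.png",a[:,:,::-1]);cv2.imwrite("pics/t0.png",b[:,:,::-1])
for q in ["cover","rib_top","jaw_top","catches","front_cover","tin","chisel","bird","vise"]:
  for c in ["scene","top"]:
    print(q,c,[(np.round(d["at"]).tolist(),round(d["conf"],2)) for d in r.place_of(c,q)])
for c in ["scene","top"]: print([(np.round(d["bbox"]).tolist(),round(d["conf"],2)) for d in r.find_in(c,"cover")])
print(r.read_state())
print([np.round(ray(c,[280,210])[0],3) for c in ("scene","top")])
E
```

```text
cover scene [([377.0, 302.0], 0.86), ([447.0, 294.0], 0.65), ([340.0, 278.0], 0.62)]
cover top [([182.0, 210.0], 0.71), ([147.0, 256.0], 0.64)]
rib_top scene [([381.0, 296.0], 0.98), ([460.0, 283.0], 0.83), ([343.0, 267.0], 0.71), ([272.0, 295.0], 0.58)]
rib_top top [([180.0, 210.0], 0.65), ([216.0, 206.0], 0.55), ([139.0, 252.0], 0.55)]
jaw_top scene [([254.0, 186.0], 0.65), ([373.0, 241.0], 0.2)]
jaw_top top [([313.0, 202.0], 0.62), ([412.0, 234.0], 0.36)]
catches scene [([254.0, 191.0], 0.55)]
catches top [([310.0, 206.0], 0.82)]
front_cover scene [([291.0, 162.0], 0.91)]
front_cover top [([308.0, 241.0], 0.87)]
tin scene [([374.0, 240.0], 0.54)]
tin top [([218.0, 252.0], 0.73)]
chisel scene [([253.0, 189.0], 0.4)]
chisel top [([312.0, 207.0], 0.59), ([246.0, 159.0], 0.56)]
bird scene [([200.0, 126.0], 0.7), ([255.0, 187.0], 0.46)]
bird top [([413.0, 234.0], 0.93)]
vise scene [([252.0, 206.0], 0.82), ([201.0, 125.0], 0.48)]
vise top [([312.0, 208.0], 0.55)]
[([368.0, 289.0, 393.0, 317.0], 0.89), ([322.0, 261.0, 360.0, 294.0], 0.84), ([422.0, 272.0, 477.0, 305.0], 0.55)]
[([201.0, 
[... 180 characters left out ...]
69,  1.46012353,  0.02157897,
        1.34989252, -0.08848933]), 'joint_vel': array([-0.00010973, -0.00096822, -0.00030839, -0.00098288,  0.00027645,
       -0.0003872 ,  0.00069418]), 'joint_torque': array([ 1.06807940e-03, -6.23029232e+01,  2.51990726e-02, -3.90132880e+01,
       -6.12255628e-02,  3.10247694e-02,  6.67429365e-07]), 'ee_pos': array([0.26551594, 0.56581087, 0.22254852]), 'eef_rot': array([ 2.17638970e-01,  9.76029343e-01,  2.45076963e-05, -9.51650314e-06]), 'ft_force': array([0.73688866, 0.07693266, 0.06702503]), 'torque': array([0.00815803, 0.00902779, 0.03526314]), 'grip_force': 0.0, 'width': 0.08695334651936223}
[array([1.017, 0.4  , 1.053]), array([0.437, 0.03 , 1.637])]
```

View pics/s0.png

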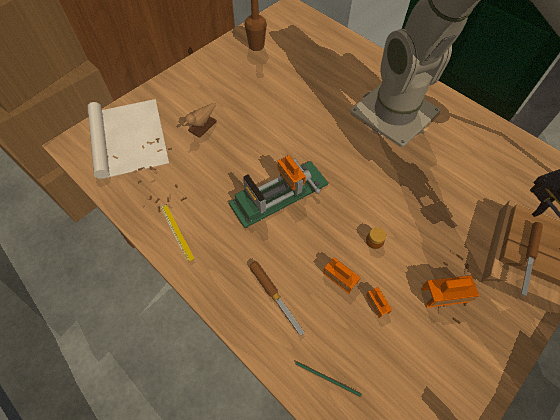

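View pics/t0.png

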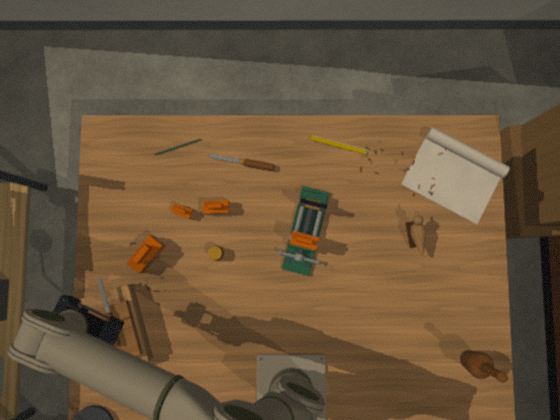

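Candidates for the cover: small (scene 380,302 / top 181,210), middle (342,274 / 216,207) and large (450,291 / 146,254). The one fitted on the vice (291,168 / 306,241) is the size reference. I'll measure each of them.

```bash
python3 - <<'E'
from h import *
b=cv2.imread("pics/t0.png");a=cv2.imread("pics/s0.png")
for nm,im in (("top",b),("scene",a)):
    hsv=cv2.cvtColor(im,cv2.COLOR_BGR2HSV); m=cv2.inRange(hsv,(3,200,90),(16,255,255))
    n,l,s,c=cv2.connectedComponentsWithStats(m)
    for i in range(1,n):
        if s[i,4]<60: continue
        pts=np.argwhere(l==i)[:,::-1].astype(np.float32)
        box=cv2.boxPoints(cv2.minAreaRect(pts))
        z=0.045
        W=np.array([at_z(nm,p,z)[:2] for p in box])
        print(nm,c[i].round(),s[i,4],"sides mm",np.round([1e3*np.linalg.norm(W[0]-W[1]),1e3*np.linalg.norm(W[1]-W[2])]),"centre",W.mean(0).round(3))
for n_,p1,p2 in (("small",(381,296),(180,210)),("mid",(343,267),(216,206)),("large",(460,283),(139,252)),("front",(291,162),(308,241)),("jaw",(254,186),(313,202)),("jaw/catch",(254,191),(310,206))): print(n_,tri(p1,p2).round(3))
c1=cv2.resize(a[240:325,305:485],None,fx=4.4,fy=4.4,interpolation=cv2.INTER_CUBIC)
cv2.imwrite("pics/c1.png",c1)
c2=cv2.resize(b[180:275,120:335],None,fx=3.7,fy=3.7,interpolation=cv2.INTER_CUBIC)
cv2.imwrite("pics/c2.png",c2)
E
```

```text
top [215. 207.] 333 sides mm [93. 43.] centre [0.613 0.257]
top [181. 211.] 186 sides mm [32. 69.] centre [0.6   0.373]
top [304. 240.] 343 sides mm [45. 93.] centre [ 0.5   -0.045]
top [144. 254.] 591 sides mm [125.  59.] centre [0.455 0.494]
scene [291. 170.] 412 sides mm [ 63. 122.] centre [ 0.472 -0.062]
scene [341. 274.] 574 sides mm [58. 93.] centre [0.622 0.259]
scene [451. 289.] 1113 sides mm [153.  74.] centre [0.457 0.491]
scene [379. 301.] 324 sides mm [41. 72.] centre [0.611 0.375]
small [0.601 0.373 0.062]
mid [0.612 0.253 0.07 ]
large [0.459 0.494 0.109]
front [ 0.491 -0.051  0.125]
jaw [ 0.619 -0.07   0.118]
jaw/catch [ 0.614 -0.067  0.088]
```

View pics/c1.png

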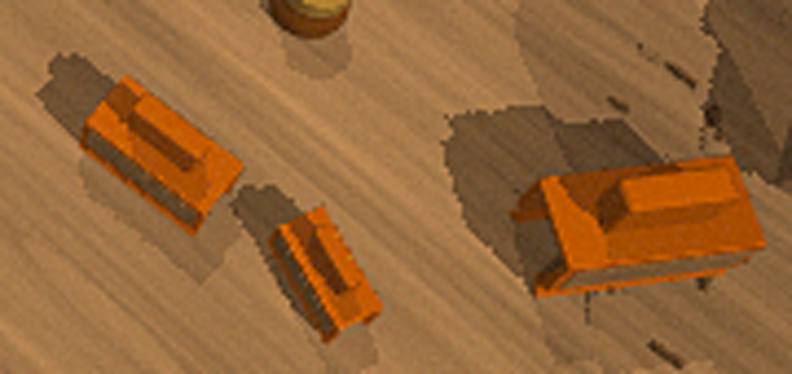

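View pics/c2.png

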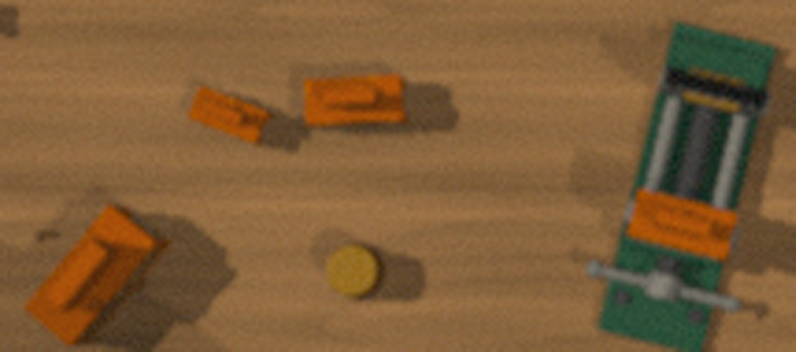

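The middle cover measures 93 x 43 mm, which matches the stated size and the fitted cover, so that's the one. Next I'll fit its pose and the vice's by silhouette.

```bash
cat >> h.py <<'E'
from scipy.optimize import minimize
S=8
def box(x0,x1,y0,y1,z0,z1): return np.array([[x,y,z] for x in(x0,x1) for y in(y0,y1) for z in(z0,z1)])
ROOF=[box(-.022,.022,-.045,.045,.040,.045),box(-.008,.008,-.025,.025,.045,.075)]
FULL=[box(-.022,.022,-.045,.045,0,.045),ROOF[1]]
def place(B,p,z):
    c,s=np.cos(p[2]),np.sin(p[2]); return B@np.array([[c,s,0],[-s,c,0],[0,0,1]])+[p[0],p[1],z]
def sil(cam,parts,p,z,roi):
    x,y,w,h=roi; m=np.zeros((h*S,w*S),np.uint8)
    for B in parts:
        q=((proj(cam,place(B,p,z))-[x,y]+.5)*S).astype(np.float32)
        cv2.fillConvexPoly(m,cv2.convexHull(q).round().astype(int),255)
    return cv2.resize(m,(w,h),interpolation=cv2.INTER_AREA)/255.
def orange(im): return cv2.inRange(cv2.cvtColor(im,cv2.COLOR_RGB2HSV),(3,180,60),(17,255,255))/255.
def fit(ims,parts,p0,z,cams=("top","scene")):
    rois={}
    for c in cams:
        q=proj(c,place(FULL[0],p0,z)); a=q.min(0).astype(int)-14; b=q.max(0).astype(int)+14; rois[c]=(a[0],a[1],b[0]-a[0],b[1]-a[1])
    ms={c:orange(ims[c]) for c in cams}
    # keep only the component nearest to the guess
    for c in cams:
        n,l,s,ce=cv2.connectedComponentsWithStats((ms[c]>0).astype(np.uint8)); big=[i for i in range(1,n) if s[i,4]>60]
        g=proj(c,[[p0[0],p0[1],z+.04]])[0]; k=min(big,key=lambda i:np.linalg.norm(ce[i]-g)); ms[c]=(l==k).astype(float)
    def cost(v):
        p=[v[0]/1e3,v[1]/1e3,v[2]/100]; e=0
        for c in cams:
            x,y,w,h=rois[c]; t=ms[c][y:y+h,x:x+w]; e+=np.abs(sil(c,parts,p,z,rois[c])-t).sum()/t.sum()
        return e/len(cams)
    v0=np.array([p0[0]*1e3,p0[1]*1e3,p0[2]*100])
    o=minimize(cost,v0,method="Nelder-Mead",options=dict(initial_simplex=np.vstack([v0,v0+[6,0,0],v0+[0,6,0],v0+[0,0,10]])))
    return np.round([o.x[0]/1e3,o.x[1]/1e3,o.x[2]/100],4),round(o.fun,3)
E
python3 - <<'E'
from h import *
ims={"top":cv2.imread("pics/t0.png")[:,:,::-1].copy(),"scene":cv2.imread("pics/s0.png")[:,:,::-1].copy()}
for nm,parts in(("roof",ROOF),("full",FULL)):
  for cams in (("top",),("scene",),("top","scene")):
    print(nm,cams,"loose",fit(ims,parts,[.612,.255,0.0],0.0,cams),"front",fit(ims,parts,[.493,-.049,-.15],0.064,cams))
E
```

```text
roof ('top',) loose (array([0.6141, 0.2588, 0.0533]), np.float64(0.06)) front (array([ 0.4966, -0.0411, -0.2446]), np.float64(0.078))
roof ('scene',) loose (array([0.6145, 0.2577, 0.0449]), np.float64(0.167)) front (array([ 0.497 , -0.0413, -0.2576]), np.float64(0.258))
roof ('top', 'scene') loose (array([0.6144, 0.2583, 0.0562]), np.float64(0.117)) front (array([ 0.497 , -0.0415, -0.2563]), np.float64(0.17))
full ('top',) loose (array([0.6162, 0.2603, 0.022 ]), np.float64(0.116)) front (array([ 0.4975, -0.0413, -0.2511]), np.float64(0.094))
full ('scene',) loose (array([0.6134, 0.2568, 0.0525]), np.float64(0.233)) front (array([ 0.4957, -0.0427, -0.2811]), np.float64(0.369))Traceback (most recent call last):
  File "<stdin>", line 5, in <module>
  File "h.py", line 44, in fit
    o=minimize(cost,v0,method="Nelder-Mead",options=dict(initial_simplex=np.vstack([v0,v0+[6,0,0],v0+[0,6,0],v0+[0,0,10]])))
    res = _minimize_neldermead(fun, x0, args, callback, bounds=bounds,
                               **options)
    fsim[j] = func(sim[j])
              ~~~~^^^^^^^^
    fx = function(np.copy(x), *(wrapper_args + args))
  File "h.py", line 41, in cost
    x,y,w,h=rois[c]; t=ms[c][y:y+h,x:x+w]; e+=np.abs(sil(c,parts,p,z,rois[c])-t).sum()/t.sum()
                                                     ~~~^^^^^^^^^^^^^^^^^^^^^
  File "h.py", line 25, in sil
    q=((proj(cam,place(B,p,z))-[x,y]+.5)*S).astype(np.float32)
        ~~~~^^^^^^^^^^^^^^^^^^
  File "h.py", line 9, in proj
    c=r.camera_info(cam); return cv2.projectPoints(np.array(P,float).reshape(-1,3),np.array(c["rvec"],float),np.array(c["tvec"],float),np.array(c["mtx"],float),None)[0].reshape(-1,2)
ValueError: time passes only in moves, steps and waits
```

```bash
cat >> h.py <<'E'
from scipy.spatial.transform import Rotation as Ro
_C={}
_ci=r.camera_info
def _info(c):
    if c not in _C: _C[c]=_ci(c)
    return _C[c]
class _R: pass
def _patch():
    global ray,proj
    def ray(cam,px):
        c=_info(cam); R=cv2.Rodrigues(np.array(c["rvec"],float))[0]; t=np.array(c["tvec"],float).ravel()
        d=R.T@np.linalg.solve(np.array(c["mtx"],float),np.array([px[0],px[1],1.])); return -R.T@t,d
    def proj(cam,P):
        c=_info(cam); return cv2.projectPoints(np.array(P,float).reshape(-1,3),np.array(c["rvec"],float),np.array(c["tvec"],float),np.array(c["mtx"],float),None)[0].reshape(-1,2)
_patch()
def plan(target,yaw,n,jaw,start=None):
    "rows from the measured pose to TCP target, tool down with its y at world angle yaw (mod pi)"
    s=r.read_state(); p=np.array(s["ee_pos"]); R=Ro.from_quat(s["eef_rot"])
    y=R.apply([0,1,0]); a=np.arctan2(y[1],y[0]); d=(yaw-a+np.pi/2)%np.pi-np.pi/2
    yw=a+d; T=Ro.from_matrix(np.array([[-np.sin(yw)*-1,np.cos(yw),0],[-np.cos(yw),np.sin(yw),0],[0,0,-1]]))
    w=(R.inv()*T).as_rotvec()/n; st=(np.array(target)-p)/n; rows=[]
    for i in range(n):
        t=R.inv().apply(st); rows.append([*np.round(t,4).tolist(),*np.round(w,4).tolist(),jaw]); R=R*Ro.from_rotvec(w)
    for q in rows: print(q)
E
python3 - <<'E'
from h import *
plan([.614,.258,.16],.053,11,.6)
E
```

```text
Traceback (most recent call last):
  File "h.py", line 65, in plan
    yw=a+d; T=Ro.from_matrix(np.array([[-np.sin(yw)*-1,np.cos(yw),0],[-np.cos(yw),np.sin(yw),0],[0,0,-1]]))
              ~~~~~~~~~~~~~~^^^^^^^^^^^^^^^^^^^^^^^^^^^^^^^^^^^^^^^^^^^^^^^^^^^^^^^^^^^^^^^^^^^^^^^^^^^^^^^
  File "scipy/spatial/transform/_rotation.pyx", line 1143, in scipy.spatial.transform._rotation.Rotation.from_matrix
ValueError: Non-positive determinant (left-handed or null coordinate frame) in rotation matrix 0: [[ 0.05297519  0.99859583  0.        ]
 [-0.99859583  0.05297519  0.        ]
 [ 0.          0.         -1.        ]].
```

```bash
sed -i 's/np.array(\[\[-np.sin(yw)\*-1,np.cos(yw),0\],\[-np.cos(yw)/np.array([[-np.sin(yw),np.cos(yw),0],[np.cos(yw)/' h.py
python3 - <<'E'
from h import *
plan([.614,.258,.16],.053,10,.6)
E
```

```text
[-0.0446, -0.0131, 0.0063, 0.0, -0.0, 0.1079, 0.6]
[-0.0458, -0.0082, 0.0063, 0.0, -0.0, 0.1079, 0.6]
[-0.0464, -0.0032, 0.0063, 0.0, -0.0, 0.1079, 0.6]
[-0.0465, 0.0018, 0.0063, 0.0, -0.0, 0.1079, 0.6]
[-0.046, 0.0068, 0.0063, 0.0, -0.0, 0.1079, 0.6]
[-0.045, 0.0117, 0.0063, 0.0, -0.0, 0.1079, 0.6]
[-0.0435, 0.0165, 0.0063, 0.0, -0.0, 0.1079, 0.6]
[-0.0414, 0.0211, 0.0063, 0.0, -0.0, 0.1079, 0.6]
[-0.0389, 0.0254, 0.0063, 0.0, -0.0, 0.1079, 0.6]
[-0.036, 0.0295, 0.0063, 0.0, -0.0, 0.1079, 0.6]
```

>>> drive_tool(moves=[[[-0.045,-0.013,0.0,0,0,0.108,0.6],[-0.046,-0.008,0.0,0,0,0.108,0.6],[-0.046,-0.003,0.0,0,0,0.108,0.6],[-0.046,0.002,0.0,0,0,0.108,0.6],[-0.046,0.007,0.006,0,0,0.108,0.6],[-0.045,0.012,0.006,0,0,0.108,0.6],[-0.043,0.016,0.01,0,0,0.108,0.6],[-0.041,0.021,0.01,0,0,0.108,0.6],[-0.039,0.025,0.01,0,0,0.108,0.6],[-0.036,0.03,0.01,0,0,0.108,0.6]]])

```text
time: 2.1
ee_pos: [0.6149, 0.2582, 0.1704]
eef_rot: [0.69, 0.724, 0.0, 0.0]
ft_force: [0.3, -0.1, 0.9]
width: 0.0523
grip_force: 0.0
```

```bash
python3 - <<'E'
from h import *
s=r.read_state();print(s["time"],s["ee_pos"],s["width"])
plan([.614,.258,.10],.053,4,.6)
E
```

```text
2.1 [0.61494585 0.258153   0.17041436] 0.05225393482548374
[-0.0, -0.0002, 0.0176, 0.0001, -0.0001, -0.0012, 0.6]
[-0.0, -0.0002, 0.0176, 0.0001, -0.0001, -0.0012, 0.6]
[-0.0, -0.0002, 0.0176, 0.0001, -0.0001, -0.0012, 0.6]
[-0.0, -0.0002, 0.0176, 0.0001, -0.0001, -0.0012, 0.6]
```

>>> drive_tool(moves=[[[0,-0.001,0.03,0,0,0,0.6],[0,0,0.03,0,0,0,0.6],[0,0,0.011,0,0,0,0.6],[0,0,0,0,0,0,0.6]]])

```text
time: 2.5
ee_pos: [0.6117, 0.2592, 0.098]
eef_rot: [0.688, 0.725, -0.001, -0.001]
ft_force: [-0.5, 0.8, 0.0]
width: 0.0523
grip_force: 0.0
```

```bash
python3 - <<'E'
from h import *
a=r.camera("scene");b=r.camera("top"); s=r.read_state();print(s["ee_pos"])
A=a[:,:,::-1][205:315,290:410]; B=b[:,:,::-1][165:250,170:280]
cv2.imwrite("pics/c3.png",np.hstack([cv2.resize(A,(400,400),interpolation=2),cv2.resize(B,(400,400),interpolation=2)]))
E
```

```text
[0.61329137 0.25986422 0.10097388]
```

View pics/c3.png

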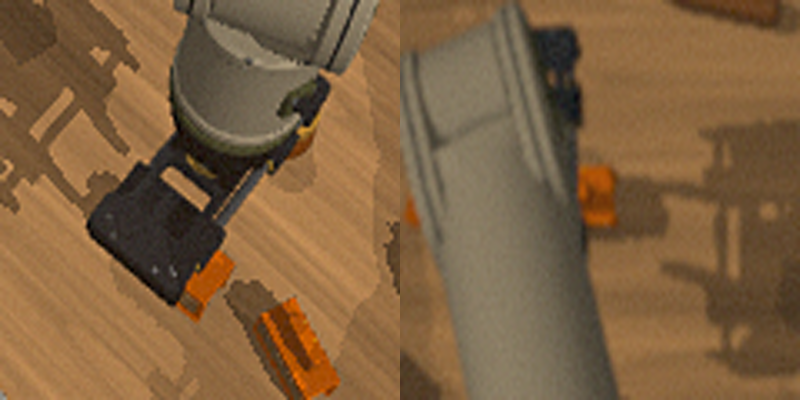

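The gripper sits centred over the middle cover, with one cover end showing at crop (205,285) in the scene half. The small one stands clear at (300,350). I'm descending to grip.

>>> drive_tool(moves=[[[0,0,0.025,0,0,0,0.6],[0,0,0.02,0,0,0,0.6],[0,0,0.007,0,0,0,0.6],[0,0,0,0,0,0,0.6],[0,0,0,0,0,0,0.0],[0,0,0,0,0,0,0.0],[0,0,0,0,0,0,0.0],[0,0,0,0,0,0,0.0]]], squeeze=35)

```text
time: 3.4
ee_pos: [0.6131, 0.2594, 0.0482]
eef_rot: [0.688, 0.725, 0.0, 0.0]
ft_force: [-0.1, -0.2, -0.1]
width: 0.0282
grip_force: 0.0
```

>>> drive_tool(moves=[[[0,0,0,0,0,0,0],[0,0,0,0,0,0,0],[0,0,0,0,0,0,0],[0,0,0,0,0,0,0],[0,0,0,0,0,0,0]]], squeeze=40)

```text
time: 3.9
ee_pos: [0.6128, 0.2593, 0.0476]
eef_rot: [0.688, 0.725, 0.0, 0.0]
ft_force: [1.3, -0.6, 0.3]
width: 0.0158
grip_force: 39.9
```

>>> drive_tool(moves=[[[0,0,-0.02,0,0,0,0],[0,0,-0.03,0,0,0,0],[0,0,-0.04,0,0,0,0],[0,0,-0.04,0,0,0,0],[0,0,-0.03,0,0,0,0],[0,0,0,0,0,0,0]]])

```text
time: 4.5
ee_pos: [0.6146, 0.2599, 0.2126]
eef_rot: [0.689, 0.725, 0.003, 0.001]
ft_force: [0.6, -0.4, -1.9]
width: 0.0157
grip_force: 39.9
```

```bash
python3 - <<'E'
from h import *
s=r.read_state();print(s["ee_pos"],s["width"],s["ft_force"],s["grip_force"])
plan([.618,-.0725,.21],-.252,10,0)
a=r.camera("scene")
cv2.imwrite("pics/c4.png",cv2.resize(a[:,:,::-1][200:320,280:420],(700,600),interpolation=2))
E
```

```text
[0.6146288  0.25990811 0.2126025 ] 0.01572563812622243 [ 0.58829026 -0.38656751 -1.89423021] 39.91073031211272
[-0.0332, -0.0014, 0.0001, 0.0006, -0.0004, 0.0304, 0]
[-0.0332, -0.0004, 0.0002, 0.0006, -0.0004, 0.0304, 0]
[-0.0332, 0.0006, 0.0002, 0.0006, -0.0004, 0.0304, 0]
[-0.0332, 0.0016, 0.0002, 0.0006, -0.0004, 0.0304, 0]
[-0.0331, 0.0027, 0.0002, 0.0006, -0.0004, 0.0304, 0]
[-0.033, 0.0037, 0.0002, 0.0006, -0.0004, 0.0304, 0]
[-0.0329, 0.0047, 0.0002, 0.0006, -0.0004, 0.0304, 0]
[-0.0328, 0.0057, 0.0002, 0.0006, -0.0004, 0.0304, 0]
[-0.0326, 0.0066, 0.0002, 0.0006, -0.0004, 0.0304, 0]
[-0.0324, 0.0076, 0.0003, 0.0006, -0.0004, 0.0304, 0]
```

View pics/c4.png

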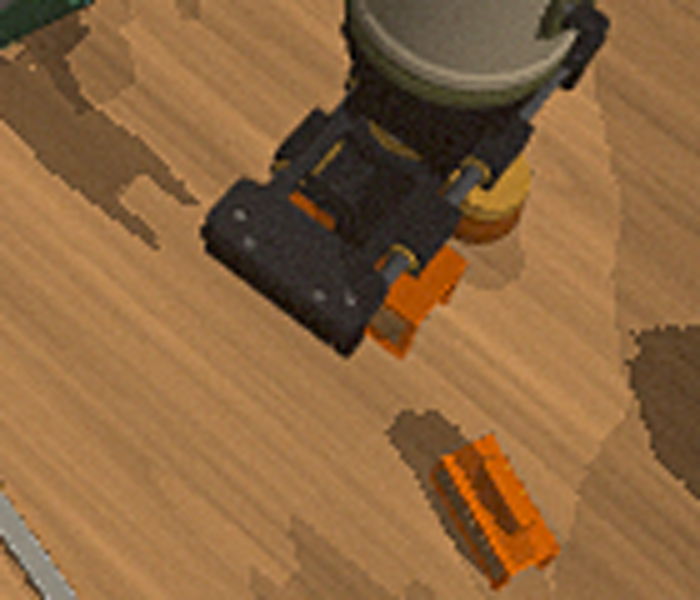

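The cover is held square, with the rib between the pads at about (310,210)-(400,260). Before carrying it over, I'll overlay the fitted jaw pose on the current pictures.

```bash
python3 - <<'E'
from h import *
ims={c:r.camera(c) for c in ("top","scene")}
print(fit(ims,ROOF,[.497,-.041,-.25],.064,("top",)),fit(ims,ROOF,[.497,-.041,-.25],.064))
out=[]
for cam,(x,y,w,h) in (("top",(275,180,65,75)),("scene",(225,145,80,92))):
    k=400/w; im=cv2.resize(ims[cam][y:y+h,x:x+w][:,:,::-1],(400,int(h*k)),interpolation=cv2.INTER_CUBIC)[:460]
    p=[.618,-.0724,-.251]
    def line(P,col,cl=True):
        q=((proj(cam,place(np.array(P,float),p,0))-[x,y]+.5)*k).round().astype(int); cv2.polylines(im,[q.reshape(-1,1,2)],cl,col,1)
    line([[-.009,-.05,.1],[.009,-.05,.1],[.009,.05,.1],[-.009,.05,.1]],(255,255,0))
    for sx in(-.0145,.0145): line([[sx,-.027,.085],[sx,.027,.085]],(0,0,255),False)
    line(np.array([[-.008,-.025,.139],[.008,-.025,.139],[.008,.025,.139],[-.008,.025,.139]])-[.125,0,0],(255,0,255))
    out.append(im)
H=min(o.shape[0] for o in out); cv2.imwrite("pics/c5.png",np.hstack([o[:H] for o in out]))
E
```

```text
(array([ 0.4968, -0.0412, -0.2404]), np.float64(0.075)) (array([ 0.497 , -0.0416, -0.2512]), np.float64(0.159))
```

View pics/c5.png

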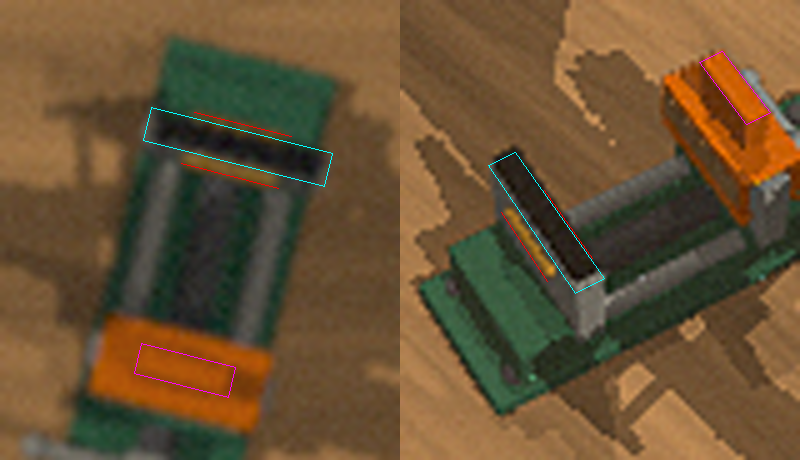

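>>> drive_tool(moves=[[[-0.033,-0.001,0,0,0,0.03,0],[-0.033,0,0,0,0,0.03,0],[-0.033,0.001,0,0,0,0.03,0],[-0.033,0.002,0,0,0,0.03,0],[-0.033,0.003,0,0,0,0.03,0],[-0.033,0.004,0,0,0,0.03,0],[-0.033,0.004,0,0,0,0.03,0],[-0.033,0.005,0,0,0,0.03,0],[-0.033,0.006,0,0,0,0.03,0],[-0.031,0.007,0,0,0,0.03,0]]])

```text
time: 5.65
ee_pos: [0.6154, -0.0725, 0.2056]
eef_rot: [0.79, 0.614, -0.001, -0.001]
ft_force: [0.5, 0.5, -1.1]
width: 0.0158
grip_force: 39.9
```

>>> drive_tool(moves=[[[0,0,0.01,0,0,0,0],[0,0,0.01,0,0,0,0],[0,0,0,0,0,0,0],[0,0,0,0,0,0,0]]])

```text
time: 6.05
ee_pos: [0.6162, -0.0694, 0.1866]
eef_rot: [0.788, 0.615, -0.001, -0.001]
ft_force: [-1.2, 0.4, -1.5]
width: 0.0156
grip_force: 39.9
```

```bash
python3 - <<'E'
from h import *
s=r.read_state();print(s["time"],s["ee_pos"],s["width"],s["ft_force"],s["joint_positions"])
plan([.617,-.0714,.175],-.248,2,0)
ims={c:r.camera(c) for c in ("top","scene")}
out=[];p=[s["ee_pos"][0]-.001*.25,s["ee_pos"][1]-.001,-.248]; zc=s["ee_pos"][2]-.0476
for cam,(x,y,w,h) in (("top",(265,160,85,98)),("scene",(215,110,100,115))):
    k=400/w; im=cv2.resize(ims[cam][y:y+h,x:x+w][:,:,::-1],(400,int(h*k)),interpolation=cv2.INTER_CUBIC)[:460]
    def line(P,col,pp=p,z=zc):
        q=((proj(cam,place(np.array(P,float),pp,z))-[x,y]+.5)*k).round().astype(int); cv2.polylines(im,[q.reshape(-1,1,2)],True,col,1)
    for z in(0,.045): line([[-.022,-.045,z],[.022,-.045,z],[.022,.045,z],[-.022,.045,z]],(255,255,0))
    line([[-.009,-.05,.1],[.009,-.05,.1],[.009,.05,.1],[-.009,.05,.1]],(0,0,255),[.618,-.0724,-.251],0)
    out.append(im)
H=min(o.shape[0] for o in out); cv2.imwrite("pics/c6.png",np.hstack([o[:H] for o in out]))
E
```

```text
6.05 [ 0.61624061 -0.06943647  0.18655701] 0.015557315900476265 [-1.1919816   0.44683224 -1.45288259] [-0.33945158  0.36340865  0.48440389  1.54646792 -0.17410559  1.2765822
 -0.07682119]
[-0.0009, 0.0006, 0.0058, -0.0009, -0.0, 0.0011, 0]
[-0.0009, 0.0006, 0.0058, -0.0009, -0.0, 0.0011, 0]
```

View pics/c6.png

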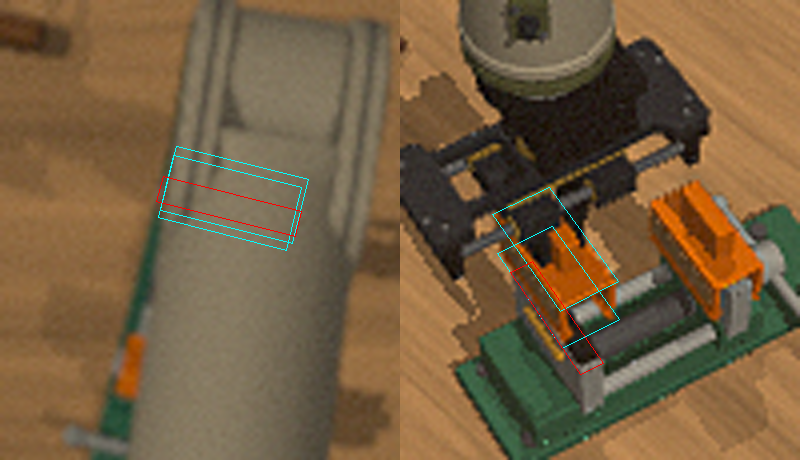

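The held cover's visible roof corners at (618,283) and (565,309) match the predicted outline. It sits square above the jaw and about 2 mm off along it. I'll correct that and lower.

>>> drive_tool(moves=[[[-0.002,0.001,0.01,0,0,0.002,0],[0,0,0.01,0,0,0,0],[0,0,0,0,0,0,0],[0,0,0,0,0,0,0]]])

```text
time: 6.55
ee_pos: [0.6168, -0.0732, 0.167]
eef_rot: [0.79, 0.613, -0.0, -0.0]
ft_force: [-0.8, 0.2, -0.9]
width: 0.0156
grip_force: 39.9
```

>>> drive_tool(moves=[[[0,0,0.008,0,0,0,0],[0,0,0.008,0,0,0,0],[0,0,0.008,0,0,0,0],[0,0,0.006,0,0,0,0],[0,0,0,0,0,0,0],[0,0,0,0,0,0,0]]])

```text
time: 7.15
ee_pos: [0.617, -0.0733, 0.1375]
eef_rot: [0.79, 0.613, -0.0, -0.0]
ft_force: [-0.4, 0.1, -2.2]
width: 0.016
grip_force: 39.9
```

>>> drive_tool(moves=[[[0.0015,0,0.004,0,0,0,0],[0,0,0.004,0,0,0,0],[0,0,0.003,0,0,0,0],[0,0,0.002,0,0,0,0],[0,0,0,0,0,0,0]]], squeeze=60)

```text
time: 7.65
ee_pos: [0.618, -0.0717, 0.1256]
eef_rot: [0.79, 0.613, 0.001, 0.0]
ft_force: [-2.6, -0.2, 6.5]
width: 0.0155
grip_force: 59.9
```

>>> drive_tool(moves=[[[0,0,0.002,0,0,0,0],[0,0,0.002,0,0,0,0],[0,0,0.002,0,0,0,0],[0,0,0,0,0,0,0]]])

```text
time: 8.05
ee_pos: [0.6171, -0.0718, 0.1179]
eef_rot: [0.79, 0.613, -0.0, -0.0]
ft_force: [0.1, 0.7, -0.5]
width: 0.0156
grip_force: 59.9
```

It has snapped: force rose, then fell to about zero with the cover origin near 70 mm. Now I'll press down on the strip.

>>> drive_tool(moves=[[[0,0,0.002,0,0,0,0],[0,0,0.002,0,0,0,0],[0,0,0.002,0,0,0,0],[0,0,0,0,0,0,0]]])

```text
time: 8.45
ee_pos: [0.6175, -0.0718, 0.1128]
eef_rot: [0.79, 0.613, 0.0, 0.0]
ft_force: [-2.4, 0.6, 5.2]
width: 0.0159
grip_force: 59.9
```

>>> drive_tool(moves=[[[0,0,0.001,0,0,0,0],[0,0,0.001,0,0,0,0],[0,0,0,0,0,0,0],[0,0,0,0,0,0,0]]])

```text
time: 8.85
ee_pos: [0.6175, -0.0719, 0.1115]
eef_rot: [0.79, 0.613, 0.0, 0.0]
ft_force: [-5.3, 0.2, 9.0]
width: 0.0156
grip_force: 59.9
```

>>> drive_tool(moves=[[[0,-0.001,0.001,0,0,0,0],[0,0,0.001,0,0,0,0],[0,0,0,0,0,0,0],[0,0,0,0,0,0,0]]])

```text
time: 9.25
ee_pos: [0.6176, -0.0718, 0.1114]
eef_rot: [0.79, 0.613, 0.001, 0.001]
ft_force: [-7.4, 0.2, 21.1]
width: 0.0154
grip_force: 59.9
```

```bash
python3 - <<'E'
from h import *
s=r.read_state();print(s["time"],s["ee_pos"],s["ft_force"],s["torque"])
im=r.camera("scene")
s=r.read_state();print(s["ee_pos"],s["ft_force"])
p=[.618,-.0724,-.251];x,y,w,h=215,110,110,82
im=cv2.resize(im[y:y+h,x:x+w][:,:,::-1],(800,596),interpolation=cv2.INTER_CUBIC)
for z in (.064,.109):
    q=((proj("scene",place(box(-.022,.022,-.045,.045,z,z)[[0,2,6,4]],p,0))-[x,y]+.5)*800/w).round().astype(int); cv2.polylines(im,[q.reshape(-1,1,2)],True,(255,255,0),1)
cv2.imwrite("pics/c7.png",im)
E
```

```text
9.25 [ 0.6175591  -0.07184903  0.11136284] [-7.35459592  0.17401874 21.13252862] [ 0.14813136  1.89973879 -0.03094811]
[ 0.6175181  -0.0718643   0.11133397] [-7.17367711  1.02979724 21.76299101]
```

View pics/c7.png

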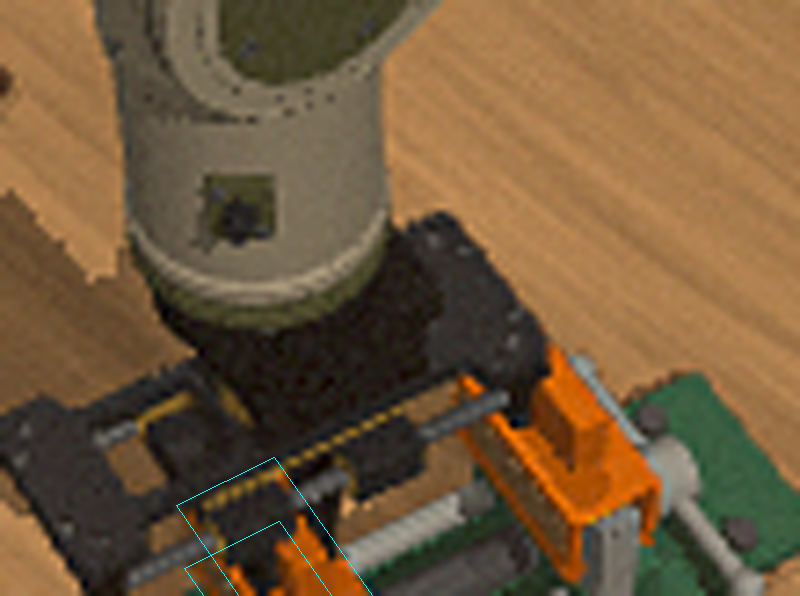

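Force is 21 N at the hard stop, with the origin near 64 mm. That crop was cut too high, so I'll take one last look lower down to check centring.

```bash
python3 - <<'E'
from h import *
im=r.camera("scene")
p=[.618,-.0724,-.251];x,y,w,h=225,155,80,60
im=cv2.resize(im[y:y+h,x:x+w][:,:,::-1],(800,600),interpolation=cv2.INTER_CUBIC)
for z in (.064,.109):
    q=((proj("scene",place(box(-.022,.022,-.045,.045,z,z)[[0,2,6,4]],p,0))-[x,y]+.5)*10).round().astype(int); cv2.polylines(im,[q.reshape(-1,1,2)],True,(255,255,0),1)
cv2.imwrite("pics/c8.png",im); print(r.read_state()["ft_force"])
E
```

```text
[-7.66182712  0.8305485  20.56959707]
```

View pics/c8.png

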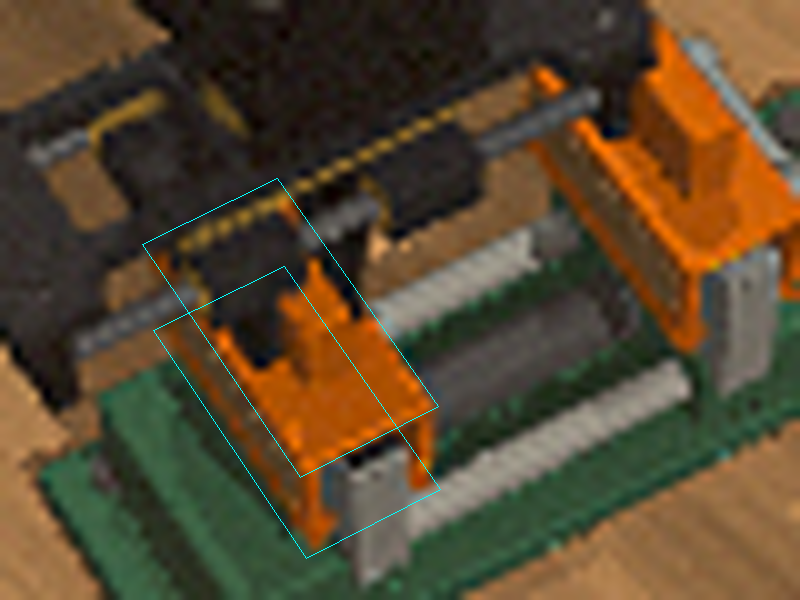

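The cover straddles the jaw, and its near-end corners at (300,470) and (437,405) match the predicted seated outline, just like the fitted cover. It is pressed with about 21 N and the strip is fully squeezed, so I'm handing in.

```bash
python3 -c "
from bench import r
print(r.close_job())"
```

```text
the job is handed in; nothing more can be done
None
```

The loose 90 mm cover is snapped over the bare jaw, centred and square to within about 2 mm; the arm still grips it and presses down with about 21 N, strip fully squeezed, and the job is handed in (result not reported).

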